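# Stand the long gas cylinder up against the stop

### The job

Two small gas cylinders lie on the training-lab bench with their rubber feet towards an upright steel stop plate. Slide the longer one along the bench until its foot butts against the plate, then raise its valve end, the foot staying on the bench at the plate, until it stands upright on its foot close to the plate, and let go. Leave the shorter cylinder where it lies.

Things in the scene. Friction and masses are not known exactly. Their poses are not given: they have to be found in the camera images.
- long_cyl_center (a point): Centre (mid-length, on the axis) of the long cylinder, 250 mm long, aluminium, diameter 60 mm. From the foot: body 180 mm (first 40 a black octagonal rubber boot, so it does not roll), shoulder 22, bare brass valve stem 42 (diameter 24), black handwheel 6 (diameter 30). Mid-stem is 98 mm from this point. x axis: from foot to valve; lying, the axis is 30 mm above the bench. 0.45 to 0.7 kg.
- long_cyl_foot (a point): Centre of the flat foot face of the same long cylinder: on its axis, 125 mm from its centre, away from the valve. Axes as at the centre. Lying, it is 30 mm above the bench; standing, on the bench.
- short_cyl_center (a point): Centre (mid-length, on the axis) of the short cylinder, to be left alone: same make and diameter, but 170 mm long (body 100 mm, rest the same). x axis: from foot to valve. It lies beside the long one, on either side, the axes about 150 mm apart.
- stop: Stop: fixed dark steel plate standing on the bench, 340 mm wide, 80 high, 8 thick, flange and gussets behind. Origin: on the bench at the foot of its face, mid-width. x axis: level, out of the face towards the cylinders; y: level, along the face; z up. Both cylinders lie in front, square to it within about 8 degrees, feet towards it, the long one's foot 35 to 80 mm off the face.

How it is judged:
By the outcome, as a careful person would: the job done as asked, in the order asked, and still so for the second after the job is handed in, with the robot touching nothing.
It also fails if it takes over 48 s, if anything falls off the work surface, if the arm or the gripper's body presses on something with over 40 N, if the wrist force passes 120 N, or if a joint passes its speed limit or range.

### The arm

A 7-joint arm with a two-finger parallel gripper is mounted at the origin on the work surface. World frame = base frame: x ahead of the robot, y to its left, z up, the work surface at z = 0. Lengths are in mm, angles in rad, forces in N, time in s.
With the tool pointing down it reaches from about 425 to 800 mm from the base axis. Payload 8.3 kg.
Tool frame: the origin (TCP) lies on the centre line of the jaws, within the pads' length; the fingertips stand 11 mm ahead of it and the grasp point (between the pads) lies 8 mm behind it (bot.tcp_to_tips is the distance from the TCP to the fingertips, in mm); z points along the fingers, y is the direction in which the jaws open and shut (so a half turn about z gives the same grasp; the last joint's range is limited). The gripper opens to 85 mm and grips with 20 to 120 N. Pads are 22 mm wide; open, the fingers measure 114 mm over their backs; the gripper's body (76 mm by 85 mm) begins 54 mm behind the grasp point. The pads swing forward as they close: fully open they stand 13 mm farther back than shut.
Start: joints at [1.245, 0.383, 0.016, 1.37, -0.006, 1.388, -0.046], TCP at [162.404, -603.514, 242.279] pointing down, gripper open.
Joint ranges: [-2.95, 2.95], [-0.25, 2.06], [-1.52, 1.56], [0.18, 2.33], [-1.44, 4.58], [0.02, 2.06], [-3.01, 3.01]. Speed limits (rad/s): [2.39, 2.39, 3.01, 3.01, 3.14, 3.14, 3.14].

### API

Orientations are given as a unit quaternion [w, x, y, z].
In Python, from plant import bot gives the robot as it stands.
- The arm moves only by the tool send_rows, never from a script. Its argument "steps" is text: rows parted by semicolons, each of 6 numbers parted by spaces: the shift along the tool's x, y, z each as a share of 0.03 m, from -1 to 1, then the turn, a rotation vector about the tool's x, y, z each as a share of 90 degrees, from -1 to 1. In form: dx dy dz ax ay az; .... A call has 1 to 20 rows; each row shifts and turns the commanded pose from where the row before left it, along the tool's axes as they then stand; what a row does not reach is not made up. A row lasts 1/12 s, in which the tool goes at most 41.7 mm and 7.16 degrees, less where a joint would pass 70% of its speed; a pose out of reach is approached as far as the arm can. A call with a number of a shift or a turn outside -1 to 1 is refused whole. A call with a gripper value outside its range is refused whole. "claw" is the closure, from 0 (fully open) to 1 (shut), set as the call begins (left out, the last holds). The fingers move at their own pace and stop on an object; "newtons" is the grip in N (left out, the last holds). Time passes only in rows, so rows that do not move let the fingers close. It gives the time, the measured TCP pose, the force and the opening at its end, in the units of the state.
- bot.get_state(): the state, without advancing time (a new reading comes with each control period).
- bot.snapshot(name): name is "scene" or "side" or "wrist"; returns the picture (480x640x3 uint8, red, green, blue); there is no depth.
- bot.camera_info(name): a dict with "fx", "fy", "cx", "cy" (pixels), "rvec" (rotation vector, rad) and "tvec" (3), from world to camera coordinates, as OpenCV has them. Camera axes: x right, y down, z forward; pixel columns grow to the right and rows downward; lengths in mm; the calibration is good to about 2 mm. A picture is of the moment at which its call begins: read the wrist's pose just before it. camera_info takes no time and is no camera call; for the wrist camera it gives the pose at the moment of the call.
- bot.job_done(): hands the job in, once; it reports no verdict.
Trained networks look in the newest picture that a camera, given by its name, has taken for a name from the list of things; names that differ only in an ending like _2 or _b are one class to them, and where a whole thing is asked for, a point or a joint stands for the part that bears it (a point fixed in the world has none). Each returns a list of dicts, best first, with "score" (0 to 1); they miss things now and then, are a little off and sometimes report something else, mostly with a low value. They report only what shows in the picture. A call takes as long as a camera call.
- bot.outline_of(camera, label): "region" (480x640 bool, what is visible of it).
- bot.pinpoint(camera, label): "centre" ([x, y, z] in mm, in world coordinates, good to about 4 mm: a listed point, or the origin of a listed thing).
The state is a dict: "t": time; "qpos": joint angles; "joint_vel": joint speeds; "tau": joint torques, N m; "eef_pos": TCP position; "eef_rot": TCP orientation; "contact_force": force on the tool from outside, world axes, zero at the start; "wrist_torque": the same for the moment, N m; "width": finger opening in mm.
Only numpy, scipy, OpenCV 4.12 (cv2) and the standard library are available. Lean on these libraries where they do the work, as an engineer would, in place of code of your own. Each camera call takes 0.05 s, during which the arm holds its last target. There are 200 camera calls.

## Working session

There is one attempt and no reset: what is moved stays moved. The work goes in short steps, Python scripts to look and compute and a tool call to move; the robot and the scene stay as the last step left them, time stands still between calls to the robot, and variables do not carry over. Pictures are saved under pics/ and viewed, about 8 in all and at most 12, crops included, and the job is handed in when it is done.

Besides the shell and the picture viewer there is one more tool, called after ">>>" by a JSON object that holds its "api" and its "payload". send_rows: Moves the arm, as the interface text tells. Shift numbers are shares of 0.03 m and turn numbers shares of 90 degrees, none past 1 either way. Its arguments: {"type":"object","properties":{"steps":{"type":"string"},"claw":{"type":"number"},"newtons":{"type":"number"}},"required":["steps"]}

```bash
mkdir -p pics; ls
cat > h.py <<'E'
import numpy as np, cv2
from scipy.spatial.transform import Rotation as R
from plant import bot
def rot(q): return R.from_quat([q[1],q[2],q[3],q[0]])
def proj(cam,P):
    c=bot.camera_info(cam);K=np.array([[c['fx'],0,c['cx']],[0,c['fy'],c['cy']],[0,0,1.]])
    return cv2.projectPoints(np.float64(P).reshape(-1,1,3),np.float64(c['rvec']),np.float64(c['tvec']),K,None)[0].reshape(-1,2)
def back(cam,uv,z):
    c=bot.camera_info(cam);M=cv2.Rodrigues(np.float64(c['rvec']))[0];t=np.float64(c['tvec']).ravel()
    d=M.T@np.array([(uv[0]-c['cx'])/c['fx'],(uv[1]-c['cy'])/c['fy'],1]);o=-M.T@t
    return o+d*(z-o[2])/d[2]
def st():
    s=bot.get_state();print('t',round(s['t'],2),'p',np.round(s['eef_pos'],1),'q',np.round(s['eef_rot'],4),'F',np.round(s['contact_force'],1),'T',np.round(s['wrist_torque'],2),'w',round(s['width'],1));print('j',np.round(s['qpos'],3));return s
E
python3 - <<'E'
from h import *
s=st();print(np.round(rot(s['eef_rot']).as_matrix(),3))
ims=[]
for c in ['scene','side']:
    im=bot.snapshot(c)[:,:,::-1].copy();
    for n,col in zip(['long_cyl_center','long_cyl_foot','short_cyl_center','stop'],[(0,0,255),(0,255,0),(255,0,0),(255,0,255)]):
        for d in bot.pinpoint(c,n)[:2]:
            p=proj(c,d['centre'])[0];print(c,n,round(d['score'],2),np.round(d['centre'],1),np.round(p))
            cv2.circle(im,tuple(int(v) for v in p),4,col,-1)
    cv2.imwrite(f'pics/{c}0.png',im)
E
```

```text
pics
t 0.0 p [ 162.3 -603.1  241.3] q [-1.000e-03  9.914e-01  1.310e-01 -1.000e-04] F [ 0.1 -0.1 -0.3] T [0.02 0.01 0.05] w 85.3
j [ 1.245  0.384  0.016  1.371 -0.006  1.388 -0.046]
[[ 0.966  0.26  -0.001]
 [ 0.26  -0.966  0.002]
 [-0.    -0.002 -1.   ]]
scene long_cyl_center 0.6 [658.7 -33.1  26.3] [399. 294.]
scene long_cyl_foot 0.59 [ 652.8 -160.5   28.1] [305. 341.]
scene short_cyl_center 0.55 [513.8 -43.3  27.9] [324. 220.]
scene stop 0.58 [ 575.8 -231.9    3.1] [218. 333.]
side long_cyl_center 0.65 [658.3 -35.5  27.3] [232. 241.]
side long_cyl_foot 0.21 [656.1 -35.9  28.6] [233. 240.]
side short_cyl_center 0.68 [512.4 -43.8  27.8] [324. 269.]
side stop 0.72 [ 5.739e+02 -2.304e+02  1.000e-01] [348. 214.]
```

View pics/scene0.png

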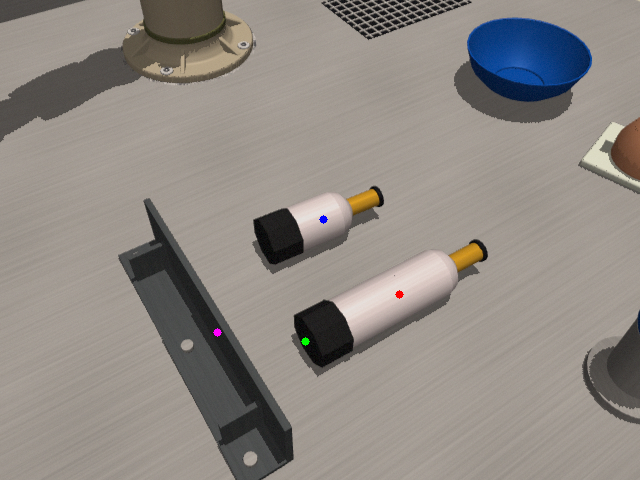

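View pics/side0.png

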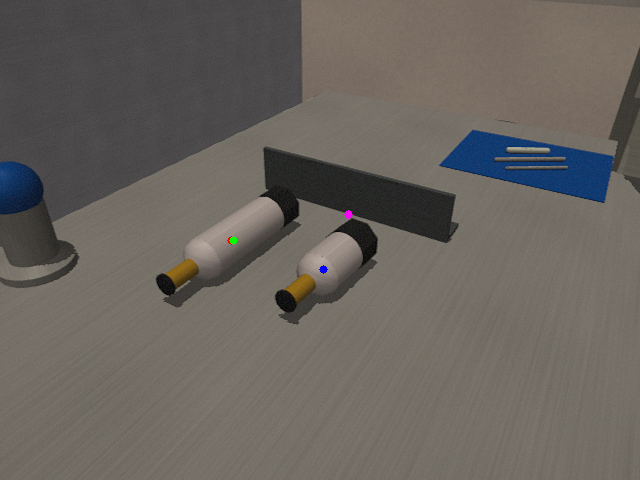

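The two views agree. The long cylinder's foot is near scene px (305,341) and its handwheel near (479,250). The plate's top edge runs from (148,200) to (292,432). In the side view the handwheel is at (166,285). The side camera's foot report is false, as it sits at the centre. Next I refine the axis and the plate line.

Run:
```python
from h import *
print('hw',back('scene',(480,250),30),back('side',(166,285),30))
print('plate top front scene',back('scene',(152,200),80),back('scene',(292,431),80))
print('plate top side',back('side',(264,149),80),back('side',(453,195),80))
for c in ['scene','side']:
    bot.snapshot(c)
    for n in ['long_cyl_center','long_cyl_foot','stop','short_cyl_center']:
        r=bot.outline_of(c,n)
        if r:
            m=r[0]['region'];ys,xs=np.nonzero(m);print(c,n,round(r[0]['score'],2),m.sum(),xs.min(),xs.max(),ys.min(),ys.max())
            im=m.astype(np.uint8)
            box=cv2.minAreaRect(np.c_[xs,ys].astype(np.float32));print(np.round(box[0]),np.round(box[1]),round(box[2],1))
            if n=='stop':
                h=cv2.convexHull(np.c_[xs,ys].astype(np.int32));print(cv2.approxPolyDP(h,4,True).reshape(-1,2).tolist())
```

```text
hw [662.82356575  90.80773873  30.        ] [660.22914311  88.23999108  30.        ]
plate top front scene [ 413.1405851  -227.90893352   80.        ] [ 749.83620905 -235.88823665   80.        ]
plate top side [ 740.53687931 -229.94885576   80.        ] [ 408.89748723 -233.4440503    80.        ]
scene long_cyl_center 0.58 9682 294 487 239 366
[392. 294.] [ 60. 209.] 61.4
scene stop 0.84 17518 120 292 198 479
[202. 340.] [302.  74.] 61.6
[[262, 479], [236, 479], [120, 257], [145, 199], [153, 204], [291, 426], [292, 458]]
scene short_cyl_center 0.85 4932 254 382 186 262
[318. 218.] [ 49. 134.] 66.5
side long_cyl_center 0.75 5950 156 299 185 295
[227. 242.] [ 46. 165.] 56.3
side long_cyl_foot 0.79 5958 157 299 186 295
[227. 242.] [ 46. 164.] 54.9
side stop 0.65 8715 264 458 147 242
[359. 194.] [207.  49.] 14.7
[[458, 226], [445, 242], [267, 188], [264, 149], [454, 194]]
side short_cyl_center 0.72 4372 275 378 220 311
[325. 267.] [ 47. 121.] 49.4
```

```bash
cat >> h.py <<'E'
def tool(lean,yaw=0.):
    "tool y=+x world, x=+y world, z down; lean deg about tool y (raises valve); yaw deg about world z"
    b=R.from_matrix(np.array([[0,1,0],[1,0,0],[0,0,-1.]]).T)
    return R.from_euler('z',yaw,degrees=True)*b*R.from_euler('y',lean,degrees=True)
def rows(wps,start=None):
    "wps: list of (TCP pos, Rotation, n)"
    if start is None:
        s=bot.get_state();start=(np.array(s['eef_pos']),rot(s['eef_rot']))
    p,r=start;out=[]
    for P,Q,n in wps:
        P=np.asarray(P,float);p0,r0=p,r;rv=(r0.inv()*Q).as_rotvec()
        for i in range(1,n+1):
            d=r.inv().apply(p0+(P-p0)*i/n-p)/30;t=np.degrees((r.inv()*(r0*R.from_rotvec(rv*i/n))).as_rotvec())/90
            d=np.round(d,2);t=np.round(t,3);out.append(' '.join('%g'%v for v in [*d,*t]))
            p=p+r.apply(d*30);r=r*R.from_rotvec(np.radians(t*90))
    print('; '.join(out));print(len(out));return p,r
E
python3 - <<'E'
from h import *
a=rows([((600,-240,300),tool(0),20)])
rows([((658,-191,222),tool(70),14)],a)
E
```

```text
0.86 -0.4 -0.1 0 -0 -0.042; 0.89 -0.33 -0.09 0 -0 -0.041; 0.9 -0.28 -0.1 0 -0 -0.042; 0.93 -0.22 -0.09 0 -0 -0.042; 0.93 -0.16 -0.1 0 -0 -0.041; 0.94 -0.1 -0.1 0 -0 -0.042; 0.95 -0.04 -0.09 0 -0 -0.041; 0.95 0.03 -0.1 0 -0 -0.042; 0.94 0.09 -0.1 0 -0 -0.042; 0.94 0.15 -0.09 0 -0 -0.041; 0.92 0.21 -0.1 0 -0 -0.042; 0.91 0.27 -0.09 0 -0 -0.042; 0.89 0.33 -0.1 0 -0 -0.041; 0.87 0.38 -0.1 0 -0 -0.042; 0.84 0.45 -0.09 0 -0 -0.042; 0.8 0.49 -0.1 0 -0 -0.041; 0.78 0.55 -0.09 0 -0 -0.042; 0.73 0.6 -0.1 0 -0 -0.041; 0.7 0.64 -0.1 0 -0 -0.042; 0.65 0.69 -0.09 0 -0 -0.042
20
0.12 0.14 0.19 -0 0.056 0; 0.1 0.14 0.19 -0 0.055 0; 0.08 0.13 0.2 -0 0.056 0; 0.06 0.14 0.21 -0 0.055 0; 0.05 0.14 0.22 -0 0.056 0; 0.03 0.14 0.21 -0 0.055 0; 0.01 0.14 0.22 -0 0.056 0; -0.01 0.14 0.22 -0 0.055 0; -0.03 0.13 0.22 -0 0.056 0; -0.05 0.14 0.21 -0 0.056 0; -0.07 0.14 0.21 -0 0.055 0; -0.09 0.14 0.2 -0 0.056 0; -0.1 0.14 0.2 -0 0.055 0; -0.12 0.13 0.18 -0 0.056 0
14
```

>>> {"api": "send_rows", "payload": {"steps": "0.86 -0.4 -0.1 0 0 -0.042; 0.89 -0.33 -0.09 0 0 -0.041; 0.9 -0.28 -0.1 0 0 -0.042; 0.93 -0.22 -0.09 0 0 -0.042; 0.93 -0.16 -0.1 0 0 -0.041; 0.94 -0.1 -0.1 0 0 -0.042; 0.95 -0.04 -0.09 0 0 -0.041; 0.95 0.03 -0.1 0 0 -0.042; 0.94 0.09 -0.1 0 0 -0.042; 0.94 0.15 -0.09 0 0 -0.041; 0.92 0.21 -0.1 0 0 -0.042; 0.91 0.27 -0.09 0 0 -0.042; 0.89 0.33 -0.1 0 0 -0.041; 0.87 0.38 -0.1 0 0 -0.042; 0.84 0.45 -0.09 0 0 -0.042; 0.8 0.49 -0.1 0 0 -0.041; 0.78 0.55 -0.09 0 0 -0.042; 0.73 0.6 -0.1 0 0 -0.041; 0.7 0.64 -0.1 0 0 -0.042; 0.65 0.69 -0.09 0 0 -0.042"}}

```text
t: 2.67
eef_pos: [600.9, -239.3, 300.2]
eef_rot: [0.0, 0.706, 0.708, 0.0]
contact_force: [-1.5, -0.7, 0.4]
width: 85.4
```

>>> {"api": "send_rows", "payload": {"steps": "0.12 0.14 0.19 0 0.056 0; 0.1 0.14 0.19 0 0.055 0; 0.08 0.13 0.2 0 0.056 0; 0.06 0.14 0.21 0 0.055 0; 0.05 0.14 0.22 0 0.056 0; 0.03 0.14 0.21 0 0.055 0; 0.01 0.14 0.22 0 0.056 0; -0.01 0.14 0.22 0 0.055 0; -0.03 0.13 0.22 0 0.056 0; -0.05 0.14 0.21 0 0.056 0; -0.07 0.14 0.21 0 0.055 0; -0.09 0.14 0.2 0 0.056 0; -0.1 0.14 0.2 0 0.055 0; -0.12 0.13 0.18 0 0.056 0; 0 0 0 0 0 0; 0 0 0 0 0 0"}}

```text
t: 4.0
eef_pos: [657.4, -191.3, 219.1]
eef_rot: [-0.407, 0.58, 0.578, 0.405]
contact_force: [-0.4, 0.2, 0.7]
width: 85.1
```

Run:
```python
from h import *
s=st();print(np.round(rot(s['eef_rot']).as_matrix(),3))
a=rows([((658,-150,240),tool(40),6),((661,40,180),tool(-20),12)])
```

```text
t 4.0 p [ 657.4 -191.3  219.1] q [-0.4071  0.5796  0.5783  0.4048] F [-0.4  0.2  0.7] T [-0.9  -0.   -0.06] w 85.1
j [ 0.869  1.132 -0.642  0.791 -0.531  1.875  0.36 ]
[[ 0.003  1.    -0.002]
 [ 0.341  0.     0.94 ]
 [ 0.94  -0.004 -0.341]]
0.19 0 0.18 -0 -0.056 -0; 0.2 0.01 0.16 -0.001 -0.055 -0.001; 0.21 -0 0.14 0 -0.056 0; 0.23 0 0.12 -0 -0.056 -0; 0.24 0 0.1 -0 -0.055 -0.001; 0.24 0.01 0.08 -0.001 -0.056 0; 0.3 0.01 0.47 0 -0.056 -0; 0.33 0.01 0.44 0 -0.055 -0; 0.38 0 0.4 0 -0.056 -0; 0.41 0.01 0.38 0 -0.055 -0; 0.43 0.01 0.34 0 -0.056 -0; 0.47 0.01 0.29 0 -0.055 -0; 0.49 0 0.26 0 -0.056 -0; 0.51 0.01 0.21 0 -0.056 -0; 0.53 0.01 0.17 0 -0.055 -0; 0.54 0.01 0.12 0 -0.056 -0; 0.55 0.01 0.07 0 -0.055 -0; 0.55 0 0.02 0 -0.056 -0
18
```

>>> {"api": "send_rows", "payload": {"steps": "0.19 0 0.18 0 -0.056 0; 0.2 0.01 0.16 0 -0.055 0; 0.21 0 0.14 0 -0.056 0; 0.23 0 0.12 0 -0.056 0; 0.24 0 0.1 0 -0.055 0; 0.24 0.01 0.08 0 -0.056 0; 0.3 0.01 0.47 0 -0.056 0; 0.33 0.01 0.44 0 -0.055 0; 0.38 0 0.4 0 -0.056 0; 0.41 0.01 0.38 0 -0.055 0; 0.43 0.01 0.34 0 -0.056 0; 0.47 0.01 0.29 0 -0.055 0; 0.49 0 0.26 0 -0.056 0; 0.51 0.01 0.21 0 -0.056 0; 0.53 0.01 0.17 0 -0.055 0; 0.54 0.01 0.12 0 -0.056 0; 0.55 0.01 0.07 0 -0.055 0; 0.55 0 0.02 0 -0.056 0; 0 0 0 0 0 0; 0 0 0 0 0 0"}}

```text
t: 5.67
eef_pos: [661.0, 45.8, 185.4]
eef_rot: [0.125, 0.693, 0.699, -0.121]
contact_force: [-0.1, 0.1, 0.2]
width: 85.4
```

Run:
```python
from h import *
s=st();print(np.round(rot(s['eef_rot']).as_matrix(),3))
im=bot.snapshot('wrist')[:,:,::-1].copy()
for n in ['long_cyl_center','long_cyl_foot','stop']:
    for d in bot.pinpoint('wrist',n)[:1]: print(n,d['score'],np.round(d['centre'],1))
for P,c in [((660.7,63,30),(0,0,255)),((661.5,90,30),(0,255,0)),((658,-35,30),(255,0,0))]:
    p=proj('wrist',P)[0];print(p)
    if (abs(p)<2000).all(): cv2.circle(im,tuple(int(v) for v in p),3,c,-1)
cv2.imwrite('pics/w1.png',im)
```

```text
t 5.67 p [661.   45.8 185.4] q [ 0.1247  0.6933  0.6994 -0.1206] F [-0.1  0.1  0.2] T [0.32 0.02 0.01] w 85.4
j [-0.065  0.569 -0.35   1.299  0.516  1.452 -0.468]
[[-0.008  1.     0.007]
 [ 0.94   0.01  -0.342]
 [-0.342  0.004 -0.94 ]]
long_cyl_center 0.71 [655.7 -33.5  25.2]
long_cyl_foot 0.52 [655.3 -33.8  30.4]
stop 0.93 [ 578.1 -231.8   -0.8]
[311.7713835  115.99720946]
[312.72939192  68.82212648]
[309.37452047 247.52725039]
```

View pics/w1.png

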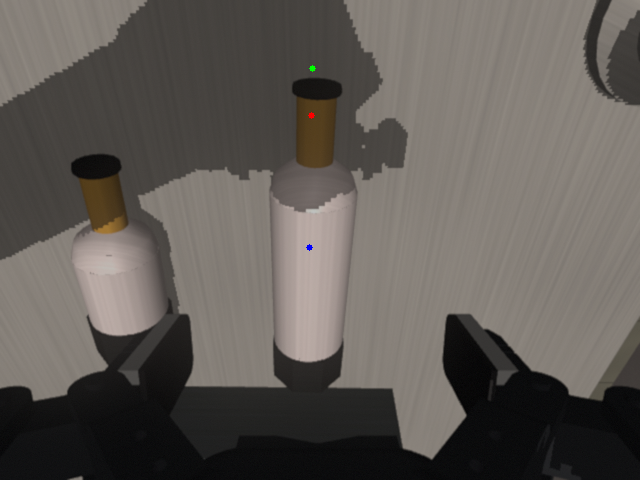

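The wrist view shows the stem from (316,97) to (315,163) and the handwheel at (317,88). My guessed valve end is about 15 mm too far out, so I correct it.

Run:
```python
from h import *
print('wheel top outer',back('wrist',(317,81),45),'inner',back('wrist',(317,97),42))
print('stem base',back('wrist',(314.5,164),42),'stem mid axis',back('wrist',(316,125),36))
print('stem L/R',back('wrist',(297,125),30),back('wrist',(335,125),30))
print('body L/R near boot',back('wrist',(274,345),30),back('wrist',(344,345),30), back('wrist',(309,358),60))
print('body L/R shoulder',back('wrist',(271,210),30),back('wrist',(353,210),30))
print('plate top edge', back('wrist',(195,388),80),back('wrist',(392,389),80))
c=[655.7,-33.5,30]
for cam in ['scene','side']:print(cam,[back(cam,u,30) for u in {'scene':[(480,250)],'side':[(166,285)]}[cam]])
```

```text
wheel top outer [663.86040099  87.0264122   45.        ] inner [663.85405678  77.6484107   42.        ]
stem base [662.21435866  37.02172126  42.        ] stem mid axis [663.24160064  59.51467031  36.        ]
stem L/R [651.55782727  57.47355276  30.        ] [674.94961288  57.39222075  30.        ]
body L/R near boot [ 625.21834738 -141.01433207   30.        ] [ 687.4622439  -141.50092594   30.        ] [ 656.88486473 -122.88165371   60.        ]
body L/R shoulder [631.61673048  -2.73414888  30.        ] [688.90260442  -3.00879513  30.        ]
plate top edge [ 567.88249567 -133.61328954   80.        ] [ 722.19405436 -136.29086833   80.        ]
scene [array([662.82356575,  90.80773873,  30.        ])]
side [array([660.22914311,  88.23999108,  30.        ])]
```

Run:
```python
from h import *
Q=tool(-20,-2);z=Q.apply([0,0,1]);g=np.array([663,59.5,30])+8*z
rows([(g-60*z,Q,6),(g,Q,6)])
```

```text
0.41 0.01 0.48 0.002 0 0.003; 0.4 0 0.48 0.001 0 0.003; 0.41 0.01 0.48 0.002 0 0.003; 0.41 0.01 0.48 0.001 0.001 0.003; 0.4 0 0.48 0.002 -0 0.004; 0.41 0 0.48 0.002 -0 0.003; -0 0 0.33 -0 -0 -0; -0 0 0.34 -0 -0 -0; -0 0 0.33 -0 -0 -0; -0 0 0.33 -0 -0 -0; -0 0 0.34 -0 -0 -0; -0 0.01 0.33 -0 -0 -0
12
```

>>> {"api": "send_rows", "payload": {"steps": "0.41 0.01 0.48 0.002 0 0.003; 0.4 0 0.48 0.001 0 0.003; 0.41 0.01 0.48 0.002 0 0.003; 0.41 0.01 0.48 0.001 0.001 0.003; 0.4 0 0.48 0.002 0 0.004; 0.41 0 0.48 0.002 0 0.003; 0 0 0.33 0 0 0; 0 0 0.34 0 0 0; 0 0 0.33 0 0 0; 0 0 0.33 0 0 0; 0 0 0.34 0 0 0; 0 0.01 0.33 0 0 0; 0 0 0 0 0 0; 0 0 0 0 0 0", "claw": 0}}

```text
t: 7.03
eef_pos: [661.3, 58.1, 19.6]
eef_rot: [0.119, 0.708, 0.685, -0.127]
contact_force: [-0.2, -0.3, -0.7]
width: 85.3
```

Run:
```python
from h import *
s=st();Q=rot(s['eef_rot']);print('grasp pt',np.array(s['eef_pos'])-8*Q.apply([0,0,1]), Q.apply([1,0,0]))
cv2.imwrite('pics/w2.png',bot.snapshot('wrist')[:,:,::-1])
```

```text
t 7.03 p [661.3  58.1  19.6] q [ 0.1188  0.7076  0.6849 -0.1267] F [-0.2 -0.3 -0.7] T [ 0.35 -0.    0.  ] w 85.3
j [-0.099  0.744 -0.316  1.406  0.571  1.225 -0.637]
grasp pt [661.47706227  60.85574394  27.14164032] [ 0.02974473  0.93918061 -0.34213307]
```

View pics/w2.png

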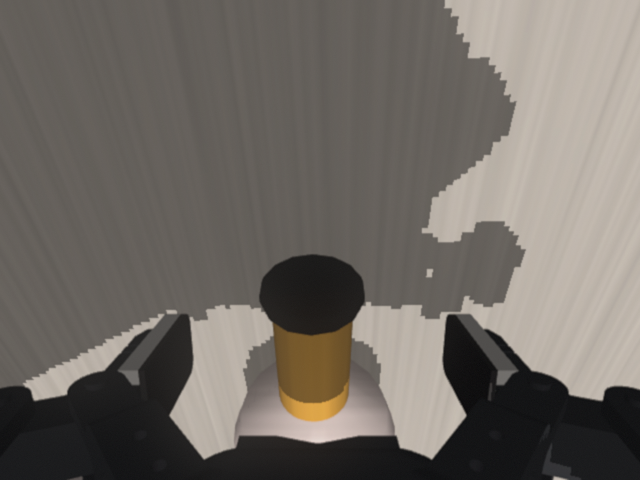

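The stem at (313,370) lies centred between the pads at (185,370) and (450,370). I lift about 2 mm and grip.

>>> {"api": "send_rows", "payload": {"steps": "0.02 0.04 -0.08 0 0 0; 0 0 0 0 0 0; 0 0 0 0 0 0; 0 0 0 0 0 0; 0 0 0 0 0 0; 0 0 0 0 0 0; 0 0 0 0 0 0; 0 0 0 0 0 0; 0 0 0 0 0 0; 0 0 0 0 0 0", "claw": 1, "newtons": 70}}

```text
t: 7.92
eef_pos: [663.0, 60.5, 22.6]
eef_rot: [0.119, 0.707, 0.685, -0.126]
contact_force: [-2.7, 1.0, 4.6]
width: 21.9
```

Run:
```python
from h import *
s=st();Q=rot(s['eef_rot']);p=np.array(s['eef_pos']);print('grasp pt',p-8*Q.apply([0,0,1]))
# slide 55 mm toward plate at constant height, yaw to 0
rows([(p+[-4,-52,0],tool(-20,0),8)])
```

```text
t 7.92 p [663.   60.5  22.6] q [ 0.1191  0.7075  0.6851 -0.126 ] F [-2.7  1.   4.6] T [ 0.27  0.46 -0.24] w 21.9
j [-0.101  0.744 -0.317  1.399  0.569  1.231 -0.636]
grasp pt [663.08171651  63.18454443  30.07817024]
-0.2 -0.01 0.07 -0.001 -0 -0.002; -0.21 -0.01 0.08 -0.001 -0 -0.003; -0.2 -0.01 0.07 -0.002 -0 -0.002; -0.21 -0.01 0.08 -0.001 -0 -0.002; -0.2 -0.02 0.07 -0.001 -0 -0.003; -0.2 -0.01 0.07 -0.001 -0 -0.002; -0.21 -0.02 0.08 -0.001 -0 -0.002; -0.2 -0.01 0.07 -0.002 -0 -0.003
8
```

>>> {"api": "send_rows", "payload": {"steps": "-0.2 -0.01 0.07 -0.001 0 -0.002; -0.21 -0.01 0.08 -0.001 0 -0.003; -0.2 -0.01 0.07 -0.002 0 -0.002; -0.21 -0.01 0.08 -0.001 0 -0.002; -0.2 -0.02 0.07 -0.001 0 -0.003; -0.2 -0.01 0.07 -0.001 0 -0.002; -0.21 -0.02 0.08 -0.001 0 -0.002; -0.2 -0.01 0.07 -0.002 0 -0.003; 0 0 0 0 0 0; 0 0 0 0 0 0"}}

```text
t: 8.75
eef_pos: [659.5, 8.4, 22.6]
eef_rot: [0.123, 0.696, 0.697, -0.122]
contact_force: [1.9, 1.7, 3.6]
width: 22.2
```

Run:
```python
from h import *
s=st();Q=rot(s['eef_rot']);p=np.array(s['eef_pos']);print(np.round(Q.as_matrix(),3))
cv2.imwrite('pics/sc3.png',cv2.resize(bot.snapshot('scene')[200:440,120:440,::-1],None,fx=2,fy=2))
rows([(p+[0,-10,0],Q,4)])
```

```text
t 8.75 p [659.5   8.4  22.6] q [ 0.1231  0.6962  0.6966 -0.122 ] F [1.9 1.7 3.6] T [ 0.41 -0.31  0.25] w 22.2
j [-0.027  0.704 -0.312  1.467  0.587  1.168 -0.56 ]
[[-0.     1.     0.002]
 [ 0.94   0.001 -0.341]
 [-0.341  0.001 -0.94 ]]
-0.08 0 0.03 -0 0 -0; -0.08 0 0.03 -0 0 -0; -0.07 0 0.02 -0 0 -0; -0.08 0 0.03 -0 0 -0
4
```

View pics/sc3.png

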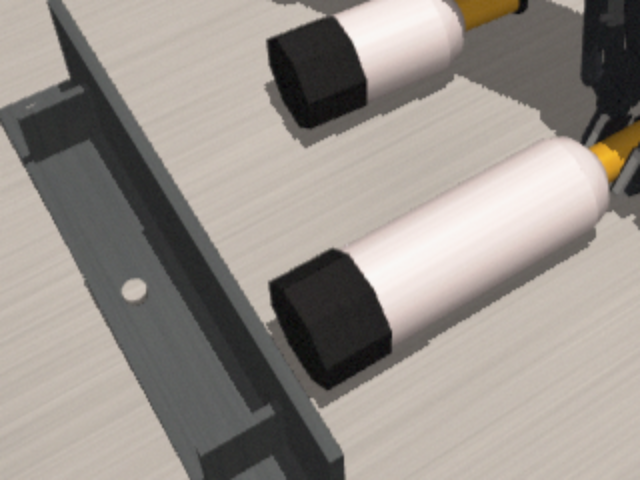

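The foot, at crop (300,320), is still about 16 mm from the plate. I creep in and watch the force.

>>> {"api": "send_rows", "payload": {"steps": "-0.08 0 0.03 0 0 0; -0.08 0 0.03 0 0 0; -0.07 0 0.02 0 0 0; -0.08 0 0.03 0 0 0; -0.04 0 0.01 0 0 0; 0 0 0 0 0 0"}}

```text
t: 9.3
eef_pos: [659.3, -1.1, 22.6]
eef_rot: [0.122, 0.696, 0.697, -0.122]
contact_force: [1.2, 4.9, 4.5]
width: 22.4
```

>>> {"api": "send_rows", "payload": {"steps": "-0.04 0 0.015 0 0 0; -0.04 0 0.015 0 0 0; 0 0 0 0 0 0"}}

```text
t: 9.55
eef_pos: [659.3, -3.1, 22.6]
eef_rot: [0.122, 0.696, 0.697, -0.121]
contact_force: [-0.0, 5.8, 3.9]
width: 21.8
```

>>> {"api": "send_rows", "payload": {"steps": "-0.05 0 0.015 0 0 0; -0.05 0 0.015 0 0 0; 0 0 0 0 0 0"}}

```text
t: 9.8
eef_pos: [659.2, -6.7, 22.6]
eef_rot: [0.122, 0.696, 0.697, -0.122]
contact_force: [0.7, 5.0, 3.6]
width: 22.0
```

>>> {"api": "send_rows", "payload": {"steps": "-0.05 0 0.02 0 0 0; -0.05 0 0.02 0 0 0; 0 0 0 0 0 0"}}

```text
t: 10.05
eef_pos: [659.2, -9.6, 22.6]
eef_rot: [0.122, 0.696, 0.697, -0.121]
contact_force: [0.2, 6.1, 4.8]
width: 21.8
```

>>> {"api": "send_rows", "payload": {"steps": "-0.05 0 0.02 0 0 0; -0.05 0 0.02 0 0 0; 0 0 0 0 0 0"}}

```text
t: 10.3
eef_pos: [659.3, -12.7, 22.6]
eef_rot: [0.122, 0.696, 0.697, -0.121]
contact_force: [0.8, 6.3, 5.2]
width: 22.1
```

>>> {"api": "send_rows", "payload": {"steps": "-0.05 0 0.02 0 0 0; -0.05 0 0.02 0 0 0; 0 0 0 0 0 0"}}

```text
t: 10.55
eef_pos: [659.3, -12.9, 22.5]
eef_rot: [0.121, 0.695, 0.698, -0.12]
contact_force: [-1.0, 12.8, 5.6]
width: 22.3
```

Run:
```python
from h import *
s=st()
a=bot.snapshot('scene')[200:440,120:440,::-1];b=bot.snapshot('side')[120:330,130:410,::-1]
cv2.imwrite('pics/c4.png',np.hstack([cv2.resize(a,(400,300),interpolation=2),cv2.resize(b,(400,300),interpolation=2)]))
bot.snapshot('wrist')
for c in ['scene','side','wrist']:
    for n in ['long_cyl_center','long_cyl_foot','stop']:
        for d in bot.pinpoint(c,n)[:1]: print(c,n,round(d['score'],2),np.round(d['centre'],1))
```

```text
t 10.55 p [659.3 -12.9  22.5] q [ 0.1214  0.6952  0.6983 -0.12  ] F [-1.  12.8  5.6] T [ 2.23  0.23 -0.08] w 22.3
j [ 0.007  0.695 -0.309  1.481  0.587  1.149 -0.527]
scene long_cyl_center 0.68 [ 659.  -107.8   26.1]
scene long_cyl_foot 0.77 [ 657.5 -234.    33. ]
scene stop 0.84 [ 572.7 -230.4   -1.8]
side long_cyl_center 0.92 [ 659.1 -108.    28.1]
side long_cyl_foot 0.76 [ 658.5 -231.9   27.8]
side stop 0.89 [ 5.735e+02 -2.320e+02 -1.000e-01]
```

View pics/c4.png

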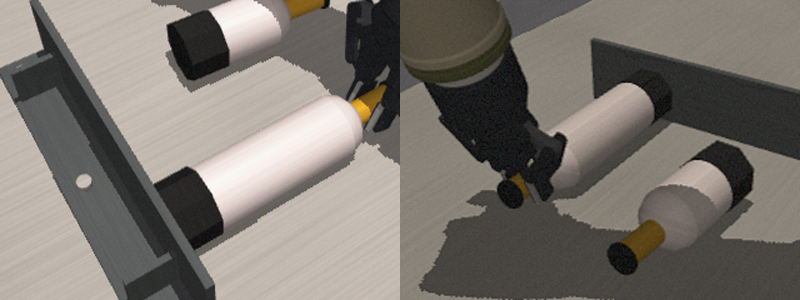

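Both views show the foot flush on the plate (left crop, about (170,210)), and the force rose to 13 N with motion stalled. The face is at y ≈ -232.5 and the grasp is about 222 mm from the foot. Now I raise it along the ladder path.

```bash
cat >> h.py <<'E'
def tgt(th,F=-232.5,L=222.,g=2.,x=659.3,yaw=0.,dz=0.,lean0=-20.):
    t=np.radians(th);Q=tool(lean0+th,yaw)
    G=np.array([x,F+30*np.sin(t)+L*np.cos(t)+g*min(1,th/20),30*np.cos(t)+L*np.sin(t)+dz])
    return G+8*Q.apply([0,0,1]),Q
E
python3 - <<'E'
from h import *
rows([(*tgt(th),1) for th in (3,7,11,15,20,25)])
E
```

```text
-0.07 -0 -0.38 0.002 0.03 0.003; -0.1 -0 -0.49 -0 0.044 -0; -0.09 -0 -0.49 -0 0.045 -0; -0.09 -0 -0.48 -0 0.044 -0; -0.12 -0 -0.58 -0 0.056 -0; -0.15 -0 -0.56 -0 0.055 -0.001
6
```

>>> {"api": "send_rows", "payload": {"steps": "-0.07 0 -0.38 0.002 0.03 0.003; -0.1 0 -0.49 0 0.044 0; -0.09 0 -0.49 0 0.045 0; 0 0 0 0 0 0"}}

```text
t: 11.48
eef_pos: [660.9, -10.8, 66.7]
eef_rot: [0.055, 0.707, 0.703, -0.052]
contact_force: [0.2, 11.2, -0.7]
width: 22.0
```

Run:
```python
from h import *
s=st();print(tgt(11)[0],(tgt(0)[1].inv()*rot(s['eef_rot'])).as_rotvec(degrees=True))
rows([(*tgt(th),1) for th in (15,20,25,30)])
```

```text
t 11.48 p [660.9 -10.8  66.7] q [ 0.0546  0.707   0.7031 -0.0523] F [ 0.2 11.2 -0.7] T [ 2.69  0.08 -0.11] w 22.0
j [ 0.158  0.628 -0.393  1.458  0.414  1.151 -0.356]
[659.3         -9.00597113  63.90690575] [-0.12837649 11.33581429  0.34225154]
-0.02 -0.05 -0.39 0.002 0.041 -0.004; -0.12 -0 -0.58 -0 0.055 0; -0.14 -0 -0.57 -0 0.056 0; -0.15 -0 -0.55 -0 0.055 0
4
```

>>> {"api": "send_rows", "payload": {"steps": "-0.02 -0.05 -0.39 0 0.041 -0.002; -0.12 0 -0.58 0 0.055 0; -0.14 0 -0.57 0 0.056 0; -0.15 0 -0.55 0 0.055 0; 0 0 0 0 0 0"}}

```text
t: 11.9
eef_pos: [659.2, -24.9, 130.0]
eef_rot: [-0.06, 0.707, 0.702, 0.062]
contact_force: [0.3, 9.9, 2.7]
width: 22.4
```

Run:
```python
from h import *
s=st();print(tgt(30)[0],(tgt(0)[1].inv()*rot(s['eef_rot'])).as_rotvec(degrees=True))
rows([(*tgt(th),1) for th in (35,40,45,50)])
cv2.imwrite('pics/c5.png',cv2.resize(bot.snapshot('side')[60:330,130:490,::-1],(720,540),interpolation=2))
```

```text
t 11.9 p [659.2 -24.9 130. ] q [-0.0603  0.7067  0.7021  0.0623] F [0.3 9.9 2.7] T [ 1.88  0.2  -0.23] w 22.4
j [ 0.428  0.596 -0.521  1.389  0.117  1.217 -0.061]
[659.3        -21.85317494 129.10230009] [-0.09865317 29.94752408  0.40095219]
-0.07 0 -0.49 0.002 0.056 -0.004; -0.17 0 -0.53 0 0.056 0; -0.18 0 -0.52 0 0.055 0; -0.2 0 -0.51 0 0.056 0
4
```

View pics/c5.png

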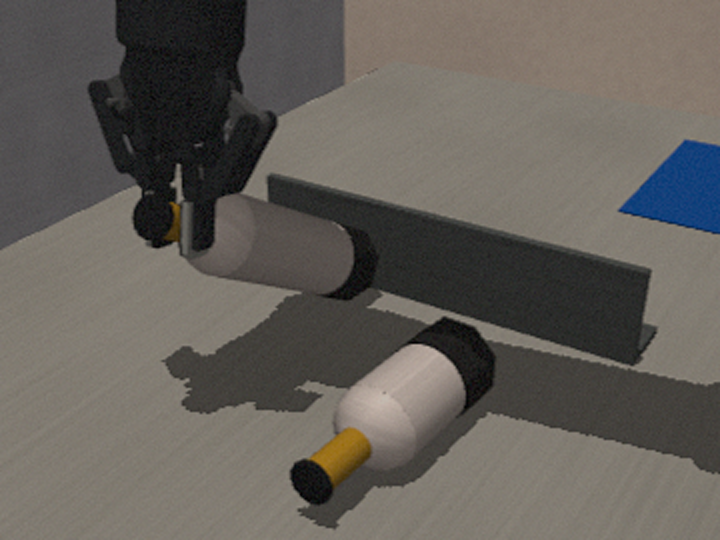

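The cylinder is at about 30°, with the boot at (355,265) against the plate. The force is upward, so the foot is bearing on the bench. I continue.

>>> {"api": "send_rows", "payload": {"steps": "-0.07 0 -0.49 0 0.056 -0.003; -0.17 0 -0.53 0 0.056 0; -0.18 0 -0.52 0 0.055 0; -0.2 0 -0.51 0 0.056 0; 0 0 0 0 0 0"}}

```text
t: 12.37
eef_pos: [658.8, -62.8, 181.7]
eef_rot: [-0.182, 0.684, 0.682, 0.184]
contact_force: [-1.3, 6.5, 9.6]
width: 22.3
```

Run:
```python
from h import *
s=st();print(tgt(50)[0],(tgt(0)[1].inv()*rot(s['eef_rot'])).as_rotvec(degrees=True))
rows([(*tgt(th),1) for th in (54,58,62,66,70)])
```

```text
t 12.37 p [658.8 -62.8 181.7] q [-0.1823  0.6841  0.6819  0.1838] F [-1.3  6.5  9.6] T [ 1.51  0.38 -0.08] w 22.3
j [ 0.672  0.686 -0.615  1.255 -0.146  1.383  0.185]
[659.3        -60.81981736 182.41729143] [-0.08596439 50.00696771  0.20821346]
-0.1 0.02 -0.4 0.002 0.044 -0.002; -0.17 -0 -0.41 -0 0.045 0; -0.19 -0 -0.41 -0 0.044 0; -0.19 -0 -0.41 -0 0.045 0; -0.21 -0 -0.42 -0 0.044 0
5
```

>>> {"api": "send_rows", "payload": {"steps": "-0.08 0.02 -0.42 0 0.044 0; -0.17 0 -0.42 0 0.045 0; -0.19 0 -0.41 0 0.044 0; -0.19 0 -0.41 0 0.045 0; -0.21 0 -0.42 0 0.044 0; 0 0 0 0 0 0"}}

```text
t: 12.87
eef_pos: [658.9, -121.2, 213.7]
eef_rot: [-0.298, 0.642, 0.64, 0.299]
contact_force: [0.3, 1.1, 11.8]
width: 22.5
```

Run:
```python
from h import *
s=st();print(tgt(70)[0],(tgt(0)[1].inv()*rot(s['eef_rot'])).as_rotvec(degrees=True))
rows([(*tgt(th,L=223),1) for th in (74,78,82,86,90)])
cv2.imwrite('pics/c6.png',cv2.resize(bot.snapshot('side')[60:330,130:490,::-1],(720,540),interpolation=2))
```

```text
t 12.87 p [ 658.9 -121.2  213.7] q [-0.2979  0.6422  0.64    0.2988] F [ 0.3  1.1 11.8] T [ 1.09  0.01 -0.02] w 22.5
j [ 0.827  0.878 -0.672  1.059 -0.327  1.608  0.314]
[ 659.3        -120.25239401  213.73006524] [-4.47512394e-02  6.99097377e+01  2.03640995e-01]
-0.16 0.01 -0.41 0.002 0.045 -0.001; -0.22 0 -0.43 -0 0.045 -0; -0.23 0 -0.43 -0 0.044 -0; -0.23 0 -0.45 -0 0.045 -0; -0.24 0 -0.45 -0 0.044 -0
5
```

View pics/c6.png

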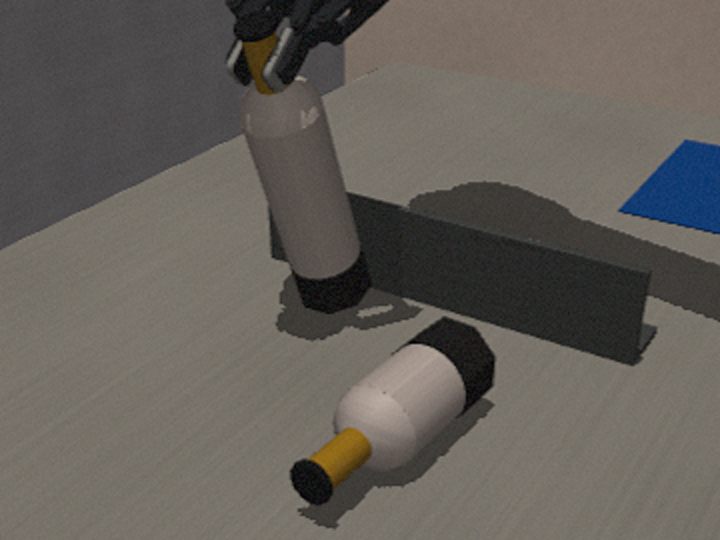

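At about 70°, the boot at (332,290) is on the bench by the plate and the cylinder is tracking well. I finish the last 20°.

>>> {"api": "send_rows", "payload": {"steps": "-0.16 0.01 -0.41 0 0.045 0; -0.22 0 -0.43 0 0.045 0; -0.23 0 -0.43 0 0.044 0; -0.23 0 -0.45 0 0.045 0; 0 0 0 0 0 0"}}

```text
t: 13.33
eef_pos: [658.5, -178.1, 218.4]
eef_rot: [-0.386, 0.594, 0.591, 0.385]
contact_force: [2.4, -1.2, 4.2]
width: 22.0
```

Run:
```python
from h import *
s=st();print(tgt(86,L=223)[0],(tgt(0)[1].inv()*rot(s['eef_rot'])).as_rotvec(degrees=True))
rows([(*tgt(th,L=223),1) for th in (88,90)])
```

```text
t 13.33 p [ 658.5 -178.1  218.4] q [-0.3858  0.5944  0.5913  0.3849] F [ 2.4 -1.2  4.2] T [-0.13 -0.46 -0.25] w 22.0
j [ 0.886  1.093 -0.705  0.848 -0.445  1.81   0.34 ]
[ 659.3        -177.70902119  221.29558428] [ 0.12717465 86.05309646  0.26287985]
-0.02 0.03 -0.25 0.001 0.022 -0.003; -0.12 -0 -0.23 -0 0.022 0
2
```

Run:
```python
from h import *
rows([(*tgt(th,L=221.5),1) for th in (88,90)])
```

```text
-0.07 0.03 -0.23 0.001 0.022 -0.003; -0.11 -0 -0.23 -0 0.022 0
2
```

>>> {"api": "send_rows", "payload": {"steps": "-0.07 0.03 -0.23 0 0.022 -0.003; -0.11 0 -0.23 0 0.022 0; 0 0 0 0 0 0; 0 0 0 0 0 0"}}

```text
t: 13.67
eef_pos: [659.5, -189.0, 218.8]
eef_rot: [-0.404, 0.58, 0.582, 0.402]
contact_force: [-0.8, 0.9, -4.2]
width: 22.0
```

Run:
```python
from h import *
s=st();print(tgt(90,L=221.5)[0],(tgt(0)[1].inv()*rot(s['eef_rot'])).as_rotvec(degrees=True))
a=bot.snapshot('side')[30:300,200:440,::-1];b=bot.snapshot('scene')[120:450,130:420,::-1]
cv2.imwrite('pics/c7.png',np.hstack([cv2.resize(a,(400,450),interpolation=2),cv2.resize(b,(396,450),interpolation=2)]))
for c in ['scene','side']:
    for n in ['long_cyl_center','long_cyl_foot']:
        for d in bot.pinpoint(c,n)[:1]: print(c,n,round(d['score'],2),np.round(d['centre'],1))
```

```text
t 13.67 p [ 659.5 -189.   218.8] q [-0.4037  0.58    0.5822  0.4021] F [-0.8  0.9 -4.2] T [-1.88  0.05 -0.01] w 22.0
j [ 0.886  1.146 -0.716  0.787 -0.468  1.861  0.336]
[ 659.3        -192.98245903  218.76383885] [ 0.10361325 89.47447059 -0.22045006]
scene long_cyl_center 0.82 [ 659.4 -195.9  123.5]
scene long_cyl_foot 0.64 [ 656.1 -191.     3.9]
side long_cyl_center 0.86 [ 658.6 -195.4  122.2]
side long_cyl_foot 0.92 [ 655.5 -192.7   -4.3]
```

View pics/c7.png

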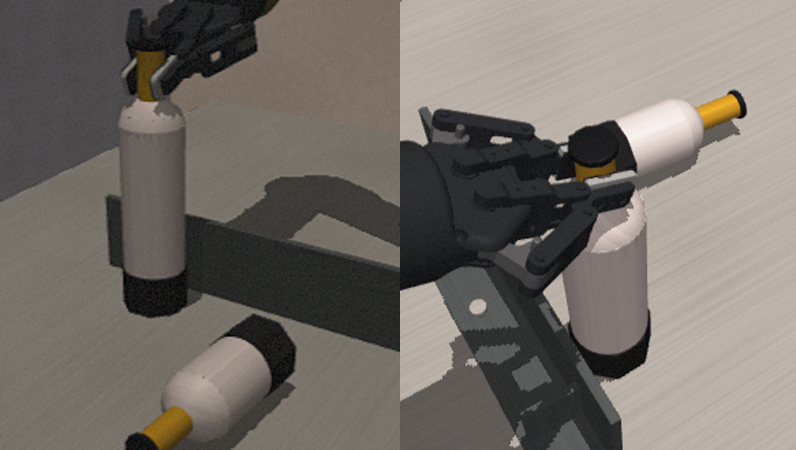

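The cylinder stands, held, with the boot at (155,295) left and (610,350) right. The networks put the axis 37-40 mm from the face, a few mm further than intended. I fit its position and tilt to the outlines.

```bash
cat > fit.py <<'E'
from h import *
from scipy.optimize import least_squares
def fit():
    obs={}
    for c in ['scene','side']:
        bot.snapshot(c);obs[c]=bot.outline_of(c,'long_cyl_center')[0]['region']
    a=np.linspace(0,2*np.pi,60)
    def edges(c,v):
        x,y,tx,ty=v;ax=np.array([np.tan(np.radians(tx)),np.tan(np.radians(ty)),1]);ax/=np.linalg.norm(ax)
        P=[np.array([x,y,0])+ax*h+30*np.c_[np.cos(a),np.sin(a),-(ax[0]*np.cos(a)+ax[1]*np.sin(a))] for h in (0,178)]
        hull=cv2.convexHull(proj(c,np.vstack(P)).astype(np.float32)).reshape(-1,2)
        ctr=proj(c,[np.array([x,y,0])+ax*h for h in (50,160)])
        return hull,sorted(ctr[:,1])
    def cross(h,r):
        n=np.roll(h,-1,0);k=(h[:,1]-r)*(n[:,1]-r)<0
        u=h[k,0]+(r-h[k,1])/(n[k,1]-h[k,1])*(n[k,0]-h[k,0]);return u.min(),u.max()
    R0={c:np.linspace(*edges(c,[659,-194,0,0])[1],25).astype(int) for c in obs}
    def res(v):
        o=[]
        for c,m in obs.items():
            h,_=edges(c,v)
            for r in R0[c]:
                xs=np.nonzero(m[r])[0];l,u=cross(h,r+.013);o+=[l-xs.min(),u-xs.max()-1]
        return np.array(o)
    s=least_squares(res,[659,-194,0,0],loss='soft_l1',diff_step=1e-3,x_scale=[10,10,1,1])
    print('foot xy, tilt x,y deg',np.round(s.x,2),'rms px',np.sqrt(np.mean(res(s.x)**2)))
    for c in obs:
        m=obs[c];ys,xs=np.nonzero(m);print(c,'lowest row mask',ys.max(),'model',edges(c,s.x)[0][:,1].max())
if __name__=='__main__': fit()
E
python3 fit.py
```

```text
Traceback (most recent call last):
  File "fit.py", line 29, in <module>
    if __name__=='__main__': fit()
                             ~~~^^
  File "fit.py", line 25, in fit
    s=least_squares(res,[659,-194,0,0],loss='soft_l1',diff_step=1e-3,x_scale=[10,10,1,1])
  File "fit.py", line 23, in res
    xs=np.nonzero(m[r])[0];l,u=cross(h,r+.013);o+=[l-xs.min(),u-xs.max()-1]
                               ~~~~~^^^^^^^^^^
  File "fit.py", line 16, in cross
    u=h[k,0]+(r-h[k,1])/(n[k,1]-h[k,1])*(n[k,0]-h[k,0]);return u.min(),u.max()
                                                               ~~~~~^^
ValueError: zero-size array to reduction operation minimum which has no identity
```

```bash
python3 - <<'E'
s=open('fit.py').read()
s=s.replace("s=least_squares(res,[659,-194,0,0],loss='soft_l1',diff_step=1e-3,x_scale=[10,10,1,1])",
"V=lambda p:np.array([659,-194,0,0])+np.array([10,10,3,3])*(p-1)\n    s=least_squares(lambda p:res(V(p)),np.ones(4),bounds=(-1,3),loss='soft_l1',diff_step=.02);s.x=V(s.x)")
open('fit.py','w').write(s)
E
python3 fit.py
```

```text
foot xy, tilt x,y deg [ 664.8  -199.64   -4.66    5.72] rms px 4.817310643926325
scene lowest row mask 397 model 403.7237
side lowest row mask 217 model 219.10434
```

```bash
sed -i "s/for h in (50,160)\]/for h in ((45,105) if c=='scene' else (50,160))]/; s/    print('foot xy/    print(np.round(res(s.x),1)[::5]);print('foot xy/" fit.py; python3 fit.py
```

```text
[-0.6 -0.6 -0.3  0.5 -0.2  0.8 -0.1 -0.1  0.2 -1.9  0.2 -0.9 -0.3  0.1
  0.2 -0.  -0.2 -0.1  0.2 -0.1]
foot xy, tilt x,y deg [ 656.25 -188.56    0.68   -1.62] rms px 0.5763461052008818
scene lowest row mask 397 model 393.9284
side lowest row mask 218 model 220.92715
```

>>> {"api": "send_rows", "payload": {"steps": "0 0 0 0 -0.009 0; 0 0 0 0 -0.009 0; -0.03 0 -0.08 0 0 0; -0.03 0 -0.08 0 0 0; 0 0 0 0 0 0; 0 0 0 0 0 0"}}

```text
t: 15.07
eef_pos: [659.9, -193.9, 221.2]
eef_rot: [-0.395, 0.585, 0.589, 0.395]
contact_force: [0.3, 0.2, -5.6]
width: 21.9
```

```bash
python3 -c "
from h import *
st()"; python3 fit.py
```

```text
t 15.07 p [ 659.9 -193.9  221.2] q [-0.3945  0.5848  0.5886  0.3949] F [ 0.3  0.2 -5.6] T [-2.09  0.03  0.01] w 21.9
j [ 0.882  1.135 -0.709  0.776 -0.454  1.864  0.336]
[-1.  -1.1  0.2  0.   0.2  0.2  0.3 -0.7  0.5 -0.6  0.2 -0.3 -0.3  0.7
  0.3 -0.3 -0.1 -0.3 -0.5  0.7]
foot xy, tilt x,y deg [ 6.5694e+02 -1.9919e+02  4.4000e-01 -5.6000e-01] rms px 0.5074666810696545
scene lowest row mask 403 model 399.3099
side lowest row mask 214 model 218.27925
```

>>> {"api": "send_rows", "payload": {"steps": "-0.03 0 0.01 0 -0.005 0; -0.03 0 0.01 0 0 0; 0 0 0 0 0 0"}}

```text
t: 15.52
eef_pos: [660.0, -193.5, 219.4]
eef_rot: [-0.392, 0.586, 0.59, 0.393]
contact_force: [1.1, 1.3, -6.9]
width: 21.8
```

>>> {"api": "send_rows", "payload": {"steps": "-0.03 0 0.01 0 0 0; 0 0 0 0 0 0; 0 0 0 0 0 0"}}

```text
t: 15.77
eef_pos: [660.0, -193.7, 218.4]
eef_rot: [-0.392, 0.586, 0.59, 0.393]
contact_force: [0.3, 0.2, -6.5]
width: 22.2
```

>>> {"api": "send_rows", "payload": {"steps": "-0.03 0 0.01 0 0 0; 0 0 0 0 0 0"}}

```text
t: 15.93
eef_pos: [660.0, -193.8, 218.2]
eef_rot: [-0.392, 0.586, 0.59, 0.393]
contact_force: [-0.5, 0.1, -2.2]
width: 21.9
```

>>> {"api": "send_rows", "payload": {"steps": "-0.03 0 0.01 0 0 0; 0 0 0 0 0 0"}}

```text
t: 16.1
eef_pos: [660.1, -193.8, 218.2]
eef_rot: [-0.392, 0.585, 0.591, 0.393]
contact_force: [-1.1, -1.0, 3.6]
width: 21.9
```

```bash
python3 -c "
from h import *
st()"; python3 fit.py
```

```text
t 16.1 p [ 660.1 -193.8  218.2] q [-0.3921  0.5854  0.5906  0.3934] F [-1.1 -1.   3.6] T [-0.24  0.26  0.27] w 21.9
j [ 0.881  1.134 -0.707  0.779 -0.449  1.859  0.342]Traceback (most recent call last):
  File "fit.py", line 30, in <module>
    if __name__=='__main__': fit()
                             ~~~^^
  File "fit.py", line 26, in fit
    s=least_squares(lambda p:res(V(p)),np.ones(4),bounds=(-1,3),loss='soft_l1',diff_step=.02);s.x=V(s.x)
    return func(*args, **kwargs)
    vector_fun = VectorFunction(
        fun_wrapped,
    ...<6 lines>...
        workers=workers
    )
    self._update_fun()
    ~~~~~~~~~~~~~~~~^^
    self.f = self.fun_wrapped(xp_copy(self.x))
             ~~~~~~~~~~~~~~~~^^^^^^^^^^^^^^^^^
    return np.atleast_1d(self.fun(x))
                         ~~~~~~~~^^^
    return self.f(x, *self.args, **self.kwargs)
           ~~~~~~^^^^^^^^^^^^^^^^^^^^^^^^^^^^^^
  File "fit.py", line 26, in <lambda>
    s=least_squares(lambda p:res(V(p)),np.ones(4),bounds=(-1,3),loss='soft_l1',diff_step=.02);s.x=V(s.x)
                             ~~~^^^^^^
  File "fit.py", line 23, in res
    xs=np.nonzero(m[r])[0];l,u=cross(h,r+.013);o+=[l-xs.min(),u-xs.max()-1]
                                                     ~~~~~~^^
    return umr_minimum(a, axis, None, out, keepdims, initial, where)
ValueError: zero-size array to reduction operation minimum which has no identity
```

The network gave a false outline this time, so I retry.

```bash
python3 fit.py 2>&1 | tail -4
```

```text
0.3 -0.2  0.  -0.1 -0.3 -0. ]
foot xy, tilt x,y deg [ 6.5743e+02 -2.0166e+02 -1.9000e-01  1.2200e+00] rms px 0.4644865978047049
scene lowest row mask 403 model 400.5404
side lowest row mask 217 model 218.063
```

The cylinder is near vertical and seated (Fz +3.6 N), so I release and back away.

>>> {"api": "send_rows", "payload": {"steps": "0 0 0 0 0 0; 0 0 0 0 0 0; 0 0 0 0 0 0; 0 0 0 0 0 0; 0 0 0 0 0 0; 0 0 0 0 0 0; 0 0 0 0 0 0; 0 0 0 0 0 0", "claw": 0, "newtons": 20}}

```text
t: 17.17
eef_pos: [659.9, -193.9, 216.5]
eef_rot: [-0.392, 0.586, 0.59, 0.392]
contact_force: [-0.0, -0.4, -0.1]
width: 85.2
```

>>> {"api": "send_rows", "payload": {"steps": "0 0 -0.2 0 0 0; 0 0 -0.3 0 0 0; 0 0 -0.4 0 0 0; 0 0 -0.5 0 0 0; 0 0 -0.6 0 0 0; 0 0 -0.6 0 0 0; 0 0 -0.6 0 0 0; 0 0 -0.6 0 0 0; 0 0 0 0 0 0; 0 0 0 0 0 0"}}

```text
t: 18.0
eef_pos: [651.1, -273.2, 252.3]
eef_rot: [-0.387, 0.588, 0.589, 0.396]
contact_force: [-0.3, 0.9, 0.5]
width: 85.5
```

```bash
python3 -c "
from h import *
st()
a=bot.snapshot('side')[30:300,200:440,::-1];b=bot.snapshot('scene')[120:450,130:420,::-1]
cv2.imwrite('pics/c8.png',np.hstack([cv2.resize(a,(400,450),interpolation=2),cv2.resize(b,(396,450),interpolation=2)]))
for c in ['scene','side']:
    for n in ['long_cyl_center','long_cyl_foot','short_cyl_center']:
        for d in bot.pinpoint(c,n)[:1]: print(c,n,round(d['score'],2),np.round(d['centre'],1))
"; python3 fit.py 2>&1 | tail -3
```

```text
t 18.0 p [ 651.1 -273.2  252.3] q [-0.387   0.5881  0.5894  0.3961] F [-0.3  0.9  0.5] T [-0.95  0.01  0.03] w 85.5
j [ 0.924  1.296 -1.106  0.46  -0.109  2.055  0.171]
scene long_cyl_foot 0.67 [ 658.1 -202.5    2. ]
scene short_cyl_center 0.7 [514.5 -43.3  30. ]
side long_cyl_center 0.69 [ 656.  -202.5  123. ]
side long_cyl_foot 0.72 [ 659.5 -203.9   -2.4]
side short_cyl_center 0.89 [509.2 -44.   25.8]
foot xy, tilt x,y deg [ 6.5678e+02 -1.9892e+02  9.0000e-02 -1.1700e+00] rms px 0.4535972659561236
scene lowest row mask 402 model 399.0639
side lowest row mask 217 model 218.28607
```

View pics/c8.png

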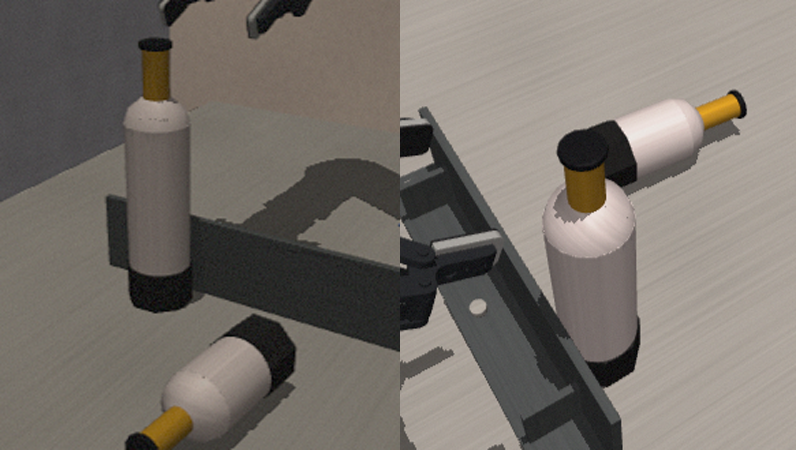

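The cylinder stands free and upright, with the boot at (160,290) left and (612,365) right beside the plate. The short cylinder hasn't moved. Joint 6 is close to its limit, so I ease it off and hand in.

>>> {"api": "send_rows", "payload": {"steps": "0.2 0 0 0 -0.05 0; 0.2 0 0 0 -0.05 0; 0.2 0 0 0 -0.05 0; 0 0 0 0 0 0; 0 0 0 0 0 0"}}

```text
t: 19.02
eef_pos: [651.2, -263.0, 269.9]
eef_rot: [-0.314, 0.63, 0.632, 0.323]
contact_force: [0.6, -0.3, -0.5]
width: 85.4
```

```bash
python3 -c "
from h import *
st();bot.snapshot('side')
for n in ['long_cyl_center','long_cyl_foot']:
    for d in bot.pinpoint('side',n)[:1]: print(n,round(d['score'],2),np.round(d['centre'],1))
print(bot.job_done())"
```

```text
t 19.02 p [ 651.2 -263.   269.9] q [-0.3145  0.6299  0.6324  0.3232] F [ 0.6 -0.3 -0.5] T [-0.9  -0.02 -0.04] w 85.4
j [ 9.290e-01  1.144e+00 -1.056e+00  5.770e-01 -1.000e-03  1.969e+00
  1.880e-01]
long_cyl_center 0.55 [ 656.6 -202.5  127.4]
long_cyl_foot 0.88 [ 659.5 -203.5   -4.5]
the job is handed in; nothing more can be done
None
```

The long cylinder is standing upright on its foot close to the plate, released, and the job was handed in at about 19 s. I gripped it by the stem and slid it about 70 mm until the foot hit the plate; the force rose to 13 N and motion stopped. Then I raised it in steps to upright, set it down and let go.

- **Position:** the last camera readings put the axis about 29–34 mm from the plate face, so the gap is roughly 0–4 mm. The cylinder's radius is 30 mm.
- **Upright:** the outline fit gave about 1.2° of tilt towards the plate, which is within measuring error. The centre and foot readings agreed with vertical to within 3 mm.
- **Short cylinder:** it read within about 4 mm of its first position, and in the pictures it hadn't moved.
- **Robot:** it was clear of everything, and the wrist forces I read stayed under about 15 N.

**What went less well:**
- Near the end of the raise, the foot drifted to about 13 mm from the plate. I corrected this while still holding the cylinder.
- During that correction the grip carried its full weight, so the foot probably lifted 1–3 mm off the bench before I set it down again.
- Joint 6 came within 0.005 rad of its limit as I backed away, so I eased it off before handing in.
- One network outline was false and I repeated it.

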